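Move a freshly painted drawer front to the drying rack with a lifter

ROBOT

A 6-joint arm with a two-finger parallel gripper is mounted at the origin on the work surface. World frame = base frame: x ahead of the robot, y to its left, z up, the work surface at z = 0. Lengths are in m, angles in rad, forces in N, time in s.
With the tool pointing down it reaches from about 0.35 to 0.775 m from the base axis. Payload 5.5 kg.
Tool frame: the origin (TCP) lies midway between the tips of the shut fingers; the grasp point (between the pads) lies 19 mm behind it; z points along the fingers, y is the line along which they close (so a half turn about z gives the same grasp; the last joint's range is limited). The gripper opens to 85 mm and grips with 20 to 120 N. Pads are 22 mm wide; open, the fingers measure 114 mm over their backs; the gripper's body (76 mm by 85 mm) begins 54 mm behind the grasp point. The pads swing forward as they close: fully open they stand 13 mm farther back than shut.
Start: joints at [1.085, 0.313, 0.046, 1.304, 0, 1.431], TCP at [0.195, 0.541, 0.231] pointing down, gripper open.
Joint ranges: [-2.76, 2.76], [-0.86, 1.69], [-1.03, 1.26], [-2.2, 2.34], [-1.47, 1.5], [-3.14, 3.14]. Speed limits (rad/s): [2.57, 2.57, 3.14, 3.14, 3.14, 3.14].

INTERFACE

Orientations are given as a unit quaternion [w, x, y, z].
In Python, from workcell import env gives the robot as it stands.
- The arm moves only by the tool move_arm, never from a script. Its argument "targets" is a list of rows, each a list of 3 entries, a list of its own where there are three numbers: the shift along the tool's x, y, z in mm, then the turn, a rotation vector about the tool's x, y, z in units of 10 degrees (1.0 is 10 degrees), then the closure, from -1 (fully open) to 1 (shut). In form: [[[dx, dy, dz], [ax, ay, az], gripper], ...]. A call has 1 to 5 rows; each row is the pose to reach, as a shift and turn from the pose commanded when the call began, along the tool's axes at that moment; what a row does not reach only later rows make up. A row lasts 1/8 s, in which the tool goes at most 62.5 mm and 10.7 degrees, less where a joint would pass 70% of its speed; a pose out of reach is approached as far as the arm can. A call with a gripper value outside its range is refused whole. The fingers move at their own pace and stop on an object; "squeeze" is the grip in N (left out, the last holds). Time passes only in rows, so rows that repeat a pose let the fingers close. It gives the time, the measured TCP pose, the force, the opening and the grip force at its end, in the units of the state.
- env.get_state(): the state, without advancing time (a new reading comes with each control period).
- env.read_camera(name): name is "scene" or "side" or "wrist"; returns a dict with "pixels" (480x640x3 uint8, red, green, blue), "fovy" (degrees; the focal length in pixels is half the picture's height over the tangent of half this angle, whatever the lens; pixels are square), "cx", "cy" (the principal point, pixels), "extrinsics" (4x4, takes a point from world to camera coordinates); the wrist camera has in their place "mount" (4x4, takes a point from camera to tool coordinates, whose origin is the TCP and whose axes are the flange's). Camera axes: x right, y up, looking along -z (the intrinsics and any distortion apply to the point x, -y, -z); pixel columns grow to the right and rows downward; lengths in m; the calibration is good to about 2 mm. A picture is of the moment at which its call begins: read the wrist's pose just before it. There is no depth.
- env.hand_in(): hands the job in; it is judged then, once.
Trained networks look in a picture, given as the dict that the camera call returned (one of the last four; its "shot" number tells which), for a name from the list of things; names that differ only in an ending like _2 or _b are one class to them, and where a whole thing is asked for, a point or a joint stands for the part that bears it (a point fixed in the world has none). Each returns a list of dicts, best first, with "confidence" (0 to 1); they miss things now and then, are a little off and sometimes report something else, mostly with a low value. They report only what shows in the picture. A call takes as long as a camera call. They do not tell look-alikes from the thing itself.
- env.spot_in(thing, picture): "centre" ([x, y, z] in m, in world coordinates, good to about 4 mm: the middle of the surface that is visible of it).
- env.regions_of(thing, picture): "mask" (480x640 bool, what is visible of it).
- env.landmark_of(thing, picture): "centre" ([x, y, z] in m, in world coordinates, good to about 4 mm: a listed point, or the origin of a listed thing).
The state is a dict: "clock": time; "joint_pos": joint angles; "qvel": joint speeds; "tau": joint torques, N m; "tcp_pos": TCP position; "orientation": TCP orientation; "wrist_force": force on the tool from outside, world axes, zero at the start; "ft_torque": the same for the moment, N m; "finger_gap": finger opening in m; "grip_force": force on a finger pad.
Only numpy, scipy, OpenCV 4.12 (cv2) and the standard library are available. Lean on these libraries where they do the work, as an engineer would, in place of code of your own. Each camera call takes 0.05 s, during which the arm holds its last target. There are 200 camera calls.

TASK

The blue drawer front on the grey paint tray is freshly painted, so the gripper must not touch it: pick up the flat steel lifter by its red handle, slide the blade under the drawer front and lift it clear of the tray. Set it down without dropping it, flat, square and centred on the two yellow rails of the drying rack, painted face up, and draw the blade out. Then stand the lifter back on the middle of its black rubber mat, let go, and leave the paint can, jar and brush where they are.

Things in the scene. Friction and masses are not known exactly. Their poses are not given: they have to be found in the camera images.
- mat: fixed black rubber mat, 250 (x) by 130 (y) by 4 mm thick, lying on the bench; the lifter starts standing on it. Origin: centre of its underside, at bench height. The lifter belongs within 50 mm of its middle.
- lifter_grip (a point): centre of the red handle of the lifter, a loose steel tool (0.26 kg). Handle flat-sided, 100 long, 26 wide, 24 mm tall; grip it across y from above. Axes: x along handle and blade to the blade's front edge, y across, z up. It lies 60 mm above the blade's underside (64 mm above the bench while on the mat); the blade reaches 155 mm ahead of it and 55 mm behind.
- blade_center (a point): centre of the lifter's level flat blade, 210 long, 70 wide, 3 mm thick; 50 mm ahead of and 58.5 mm below the handle's centre; same axes. Two thin posts join handle and blade; the front post's front face is 8 mm behind this point (42 mm ahead of the handle's centre), so the drawer front can lie on the blade only ahead of that.
- panel_center (a point): centre of the loose drawer front, half-way up: a stiff board 136 (x) by 120 (y) by 10 mm thick with a raised field (3 mm more) on top, blue on top and edges, bare wood beneath, about 0.12 kg. z up. It starts lying across the two wooden bars of the tray, roughly centred, its 136 mm side across the bars.
- tray: fixed grey paint tray: base 136 (x) by 150 (y) by 6 mm with blue drips; two light wooden bars run along its y, full length, each 12 mm wide, tops 32 mm above the bench, centred at x = -54 and +54 mm. The channel between them, under the drawer front, is 96 mm wide, 26 mm high, open at both ends (+y and -y). Origin: centre of its underside, at bench height.
- rack: fixed low drying rack: dark steel base 136 (x) by 150 (y) by 8 mm; two yellow rails run along its y, full length, each 12 wide, 12 mm tall, tops 70 mm above the bench, centred at x = -54 and +54 mm, on posts under the rails. The channel between them is 96 mm wide, open at the top and both ends (+y and -y). Origin: centre of its underside, at bench height.
- paint_can_mid (a point): middle of a loose paint can (100 mm across, 120 mm tall) with a blue label, a bystander: leave it alone.
- jar_mid (a point): middle of a loose amber jar with a yellow lid (68 mm across, 90 mm tall), a bystander: leave it alone.
- brush_mid (a point): middle of a loose paint brush 200 mm long lying on the bench, a bystander: leave it alone.
Things that resemble listed ones, but are neither listed nor needed, are in the scene too. What is shaped like the rack but green or orange is not meant.

How it is judged:
By the outcome, as a careful person would: the job done as asked, in the order asked, and still so for the second after the job is handed in, with the robot touching nothing.
It also fails if it takes over 67 s, if anything falls off the work surface, if the arm or the gripper's body presses on something with over 40 N, if the wrist force passes 120 N, or if a joint passes its speed limit or range.

## Working session

There is one attempt and no reset: what is moved stays moved. The work goes in short steps, Python scripts to look and compute and a tool call to move; the robot and the scene stay as the last step left them, time stands still between calls to the robot, and variables do not carry over. Pictures are saved under pics/ and viewed, at most 10 in all, crops included, and the job is handed in when it is done.

Besides the shell and the picture viewer there is one more tool, called after "Emit:" as name(argument=value, ...), one argument or row to a line, values as JSON. move_arm: Moves the arm, as the interface text tells. Its arguments: {"type":"object","properties":{"targets":{"type":"array","items":{"type":"array"}},"squeeze":{"type":"number"}},"required":["targets"]}

```bash
mkdir -p pics; ls; cat > h.py <<'E'
import numpy as np, cv2
from workcell import env
from scipy.spatial.transform import Rotation as R
def save(p,n): cv2.imwrite(f'pics/{n}.png',p['pixels'][:,:,::-1])
E
python3 - <<'E'
from h import *
s=env.get_state(); print({k:np.round(v,3).tolist() for k,v in s.items()})
for c in ['scene','side']:
    p=env.read_camera(c); save(p,c+'0'); print(c,[k for k in p],p['fovy'],p['cx'],p['cy'],np.round(p['extrinsics'],3).tolist())
    for t in ['lifter_grip','blade_center','panel_center','mat','tray','rack','paint_can_mid','jar_mid','brush_mid']:
        print(t,[(np.round(d['centre'],3).tolist(),round(d['confidence'],2)) for d in env.landmark_of(t,p)])
E
```

```text
pics
{'clock': 0.0, 'joint_pos': [1.085, 0.314, 0.045, 1.304, -0.0, 1.431], 'qvel': [0.001, -0.001, -0.0, 0.001, -0.002, -0.001], 'tau': [0.001, -48.062, 29.854, 0.02, -0.0, 0.0], 'tcp_pos': [0.195, 0.54, 0.23], 'orientation': [-0.0, 0.172, 0.985, -0.001], 'wrist_force': [0.631, 0.254, 0.136], 'ft_torque': [0.001, -0.014, -0.013], 'grip_force': 0.0, 'finger_gap': 0.085}
scene ['pixels', 'fovy', 'cx', 'cy', 'extrinsics', 'shot'] 48.26397472011461 325.5474040720512 241.4540573167754 [[0.53, 0.848, 0.014, -0.365], [-0.632, 0.384, 0.673, 0.25], [0.565, -0.366, 0.739, -1.865], [0.0, 0.0, 0.0, 1.0]]
lifter_grip [([0.496, -0.285, 0.065], 0.9), ([0.365, 0.369, 0.01], 0.37)]
blade_center [([0.512, -0.239, 0.003], 0.75)]
panel_center [([0.47, 0.189, 0.036], 0.62)]
mat [([0.599, 0.42, 0.06], 0.29)]
tray [([0.468, 0.19, 0.0], 0.82)]
rack [([0.426, 0.58, 0.002], 0.98), ([0.667, 0.202, -0.002], 0.81), ([0.78, -0.256, 0.0], 0.76)]
paint_can_mid [([0.6, 0.416, 0.061], 0.69)]
jar_mid [([0.342, -0.346, 0.046], 0.85)]
brush_mid [([0.368, 0.371, 0.012], 0.59)]
side ['pixels', 'fovy', 'cx', 'cy', 'extrinsics', 'shot'] 54.44070114992003 316.04099863432435 242.42426754175526 [[0.73, -0.683, 0.013, -0.336], [0.477, 0.524, 0.706, -0.366], [-0.489, -0.509, 0.708, -0.852], [0.0, 0.0, 0.0, 1.0]]
lifter_grip [([0.499, -0.286, 0.067], 0.73)]
blade_center [([0.507, -0.241, 0.002], 0.9), ([0.602, 0.414, 0.06], 0.67)]
panel_center [([0.48, 0.196, 0.039], 0.84)]
mat []
tray [([0.467, 0.188, -0.003], 0.74)]
rack [([0.428, 0.58, 0.0], 0.88), ([0.784, -0.265, 0.001], 0.65), ([0.672, 0.195, 0.0], 0.61)]
paint_can_mid [([0.596, 0.415, 0.059], 0.6)]
jar_mid [([0.336, -0.345, 0.043], 0.89)]
brush_mid [([0.366, 0.372, 0.013], 0.87)]
```

View pics/scene0.png

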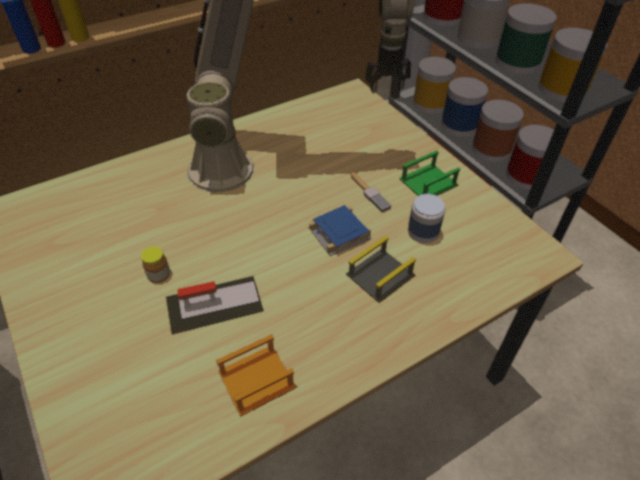

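View pics/side0.png

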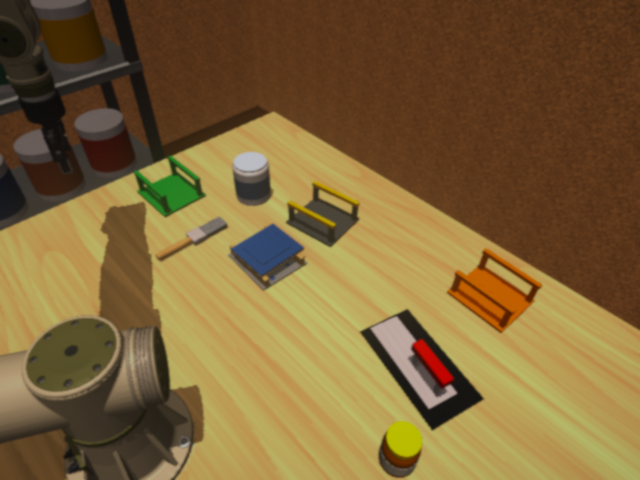

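The scene shows the lifter with its blade pointing to +y on the black mat at (215,303), the tray and blue panel at (340,228), and the yellow-railed rack at (380,270). The green (430,180) and orange (255,375) racks are decoys. The side view agrees. Next I'll move the wrist camera over the tray and rack.

```bash
cat >> h.py <<'E'
def rel(pos,yawy=None,ref=None):
    """row from present pose to world pos, tool down with tool-y at world angle yawy (deg)"""
    s=env.get_state(); Rt=R.from_quat(np.roll(s['orientation'],-1)); p=np.array(s['tcp_pos'])
    d=Rt.inv().apply(np.array(pos)-p)*1000
    if yawy is None: rv=np.zeros(3)
    else:
        a=np.radians(yawy); y=np.array([np.cos(a),np.sin(a),0]); z=np.array([0,0,-1.]); x=np.cross(y,z)
        rv=(Rt.inv()*R.from_matrix(np.c_[x,y,z])).as_rotvec(degrees=True)/10
    y=Rt.as_matrix()[:,1]
    print('t',round(s['clock'],2),'tcp',np.round(p,4),'yawy',round(np.degrees(np.arctan2(y[1],y[0])),2),'z',np.round(Rt.as_matrix()[:,2],3),'F',np.round(s['wrist_force'],1),'gap',round(s['finger_gap'],4)); print('row',np.round(d,1).tolist(),np.round(rv,2).tolist())
E
python3 - <<'E'
from h import *
p=env.read_camera('wrist'); print(np.round(p['mount'],3).tolist(),p['fovy'],p['cx'],p['cy'])
rel([0.5,0.13,0.40],0)
E
```

```text
[[-0.0, 0.945, 0.326, 0.084], [1.0, -0.0, 0.001, -0.0], [0.001, 0.326, -0.945, -0.143], [0.0, 0.0, 0.0, 1.0]] 64.03239528405038 323.15730344077764 244.62993437717947
t 1.05 tcp [0.1949 0.541  0.2313] yawy 70.19 z [ 0.  0. -1.] F [-0.7 -0.3 -0.8] gap 0.0852
row [-426.3, -283.2, -168.7] [0.0, -0.0, 7.02]
```

```bash
python3 - <<'E'
from h import *
rel([0.53,0.25,0.30],-5)
E
```

```text
t 1.05 tcp [0.1949 0.541  0.2313] yawy 70.19 z [ 0.  0. -1.] F [-0.7 -0.3 -0.8] gap 0.0852
row [-413.9, -160.2, -68.7] [0.0, -0.0, 7.52]
```

Emit:
move_arm(
  targets=[
    [[-420,-160,-70],[0,0,7],-1],
    [[-420,-160,-70],[0,0,7],-1],
    [[-420,-160,-70],[0,0,7],-1],
    [[-420,-160,-70],[0,0,7],-1],
    [[-420,-160,-70],[0,0,7],-1],
  ],
)

```text
clock: 1.68
tcp_pos: [0.4305, 0.3384, 0.2799]
orientation: [0.0, 0.601, 0.799, 0.0]
wrist_force: [0.8, 0.2, 0.2]
finger_gap: 0.0854
grip_force: 0.0
```

```bash
python3 - <<'E'
from h import *
rel([0.53,0.25,0.30],-5)
E
```

```text
t 1.68 tcp [0.4305 0.3384 0.2799] yawy 16.13 z [ 0.001  0.001 -1.   ] F [0.8 0.2 0.2] gap 0.0854
row [-112.5, 71.1, -20.0] [0.0, -0.0, 2.11]
```

Emit:
move_arm(
  targets=[
    [[-110,70,-20],[0,0,2],-1],
    [[-110,70,-20],[0,0,2],-1],
    [[-110,70,-20],[0,0,2],-1],
    [[-110,70,-20],[0,0,2],-1],
  ],
)

```text
clock: 2.17
tcp_pos: [0.5275, 0.2538, 0.2991]
orientation: [-0.0, 0.729, 0.685, -0.0]
wrist_force: [-0.1, 0.6, 0.3]
finger_gap: 0.0854
grip_force: 0.0
```

```bash
cat >> h.py <<'E'
def look(n,things):
    s=env.get_state(); p=env.read_camera('wrist'); save(p,n); T=np.eye(4); T[:3,:3]=R.from_quat(np.roll(s['orientation'],-1)).as_matrix(); T[:3,3]=s['tcp_pos']
    p['T']=T@np.array(p['mount'])
    for t in things: print(t,[(np.round(d['centre'],4).tolist(),round(d['confidence'],2)) for d in env.landmark_of(t,p)])
    return p
def ray(p,uv,z):
    """intersection of pixels' rays with plane z"""
    uv=np.atleast_2d(np.asarray(uv,float)); f=240/np.tan(np.radians(p['fovy'])/2)
    d=np.c_[(uv[:,0]-p['cx'])/f,-(uv[:,1]-p['cy'])/f,-np.ones(len(uv))]@p['T'][:3,:3].T; o=p['T'][:3,3]
    return (o+d*((z-o[2])/d[:,2])[:,None])[:,:2]
def proj(p,X):
    X=np.atleast_2d(X); f=240/np.tan(np.radians(p['fovy'])/2); c=(X-p['T'][:3,3])@p['T'][:3,:3]
    return np.c_[p['cx']+f*c[:,0]/-c[:,2], p['cy']+f*c[:,1]/c[:,2]]
def rect(p,mask,z):
    """min-area rectangle (m) of a mask seen at height z: centre, sides, angle"""
    v,u=np.nonzero(mask); q=ray(p,np.c_[u,v],z); (c,s,a)=cv2.minAreaRect((q*1000).astype(np.float32)); return np.round(c,1),np.round(s,1),round(a,2)
E
python3 - <<'E'
from h import *
p=look('w1',['panel_center','tray','rack','paint_can_mid'])
rel([0.53,0.25,0.30],-5)
im=p['pixels'].astype(int); hsv=cv2.cvtColor(p['pixels'],cv2.COLOR_RGB2HSV)
for t,z in [('panel_center',.042),('rack',0.07)]:
    for d in env.regions_of(t,p)[:3]:
        m=d['mask']; v,u=np.nonzero(m); print(t,d['confidence'],m.sum(),u.mean(),v.mean(),rect(p,m,z), np.median(hsv[m],0))
y=cv2.inRange(hsv,(22,120,80),(34,255,255)); n,l,st,c=cv2.connectedComponentsWithStats(y)
for i in range(1,n):
    if st[i,4]>300: print('yellow',st[i].tolist(),rect(p,l==i,.07))
b=cv2.inRange(hsv,(100,120,40),(125,255,255)); n,l,st,c=cv2.connectedComponentsWithStats(b)
for i in range(1,n):
    if st[i,4]>300: print('blue',st[i].tolist(),rect(p,l==i,.042))
E
```

```text
panel_center [([0.4728, 0.1877, 0.0336], 0.8)]
tray []
rack [([0.6707, 0.2001, 0.0001], 0.9)]
paint_can_mid []
t 2.42 tcp [0.5262 0.2554 0.2995] yawy -3.38 z [-0.  0. -1.] F [-0.1 -0.1  0.6] gap 0.0854
row [-5.1, 4.1, -0.5] [-0.0, -0.0, 0.16]
panel_center 0.63 12396 277.68989996773155 252.2032913843175 (array([472.3, 189.9]), array([136. , 121.4]), 0.65) [108. 111.  63.]
rack 0.75 17349 457.41529771168365 227.46867254596808 (array([662.7, 203. ]), array([135.8, 163.8]), 9.96) [30. 24. 71.]
rack 0.72 265 324.1547169811321 446.31698113207545 (array([541.7, -68.3]), array([ 16.7, 110.1]), 76.14) [30. 55. 51.]
rack 0.52 125 528.816 476.648 (array([ 774.7, -123.2]), array([12.1, 33. ]), 86.59) [ 15. 167. 136.]
yellow [507, 162, 22, 139, 1638] (array([723., 207.]), array([ 12.2, 149.8]), 9.67)
yellow [400, 211, 29, 110, 1295] (array([618.9, 177.1]), array([ 12.4, 125.8]), 9.54)
blue [225, 230, 112, 70, 2994] (array([481.8, 164.9]), array([141.3,  55.6]), 24.08)
```

View pics/w1.png

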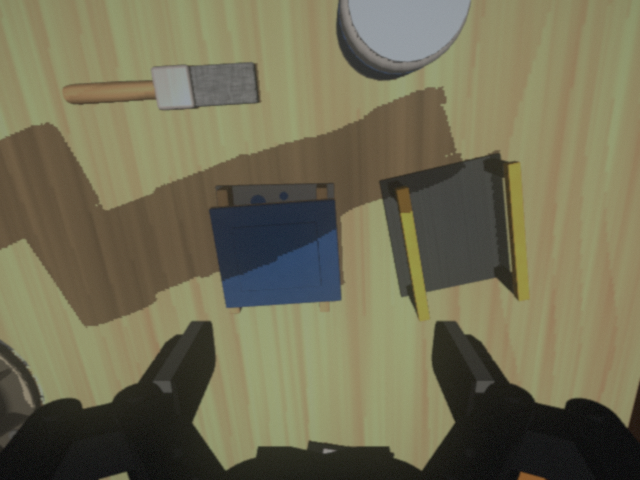

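The wrist picture shows the blue panel at about (277,252), nearly square to the world axes. The yellow rack at (457,227) is turned about +9.6°, with its centre near (0.670, 0.198). Next is the lifter.

Emit:
move_arm(
  targets=[
    [[-440,0,0],[0,0,0],-1],
    [[-440,0,0],[0,0,0],-1],
    [[-440,0,0],[0,0,0],-1],
    [[-440,0,0],[0,0,0],-1],
    [[-440,0,0],[0,0,0],-1],
  ],
)

```text
clock: 3.15
tcp_pos: [0.5078, -0.059, 0.2997]
orientation: [0.0, 0.728, 0.686, 0.0]
wrist_force: [1.9, -0.1, -0.2]
finger_gap: 0.0857
grip_force: 0.0
```

```bash
python3 - <<'E'
from h import *
rel([0.50,-0.19,0.30],-4)
E
```

```text
t 3.15 tcp [ 0.5078 -0.059   0.2997] yawy -3.45 z [ 0.001 -0.    -1.   ] F [ 1.9 -0.1 -0.2] gap 0.0857
row [-131.2, 0.1, -0.3] [0.01, 0.0, 0.06]
```

Emit:
move_arm(
  targets=[
    [[-130,0,0],[0,0,0],-1],
    [[-130,0,0],[0,0,0],-1],
    [[-130,0,0],[0,0,0],-1],
    [[-130,0,0],[0,0,0],-1],
  ],
)

```text
clock: 3.65
tcp_pos: [0.5, -0.1872, 0.2993]
orientation: [-0.0, 0.729, 0.685, 0.0]
wrist_force: [-0.3, -0.3, -0.3]
finger_gap: 0.0851
grip_force: 0.0
```

```bash
python3 - <<'E'
from h import *
p=look('w2',['lifter_grip','blade_center','mat','jar_mid'])
rel([0.50,-0.19,0.30],-4)
hsv=cv2.cvtColor(p['pixels'],cv2.COLOR_RGB2HSV)
for nm,m,z in [('red',cv2.inRange(hsv,(0,170,60),(6,255,255))|cv2.inRange(hsv,(174,170,60),(180,255,255)),.076),('dark',cv2.inRange(hsv,(0,0,0),(180,255,45)),.004)]:
  n,l,st,c=cv2.connectedComponentsWithStats(m)
  for i in range(1,n):
    if st[i,4]>600: print(nm,st[i].tolist(),rect(p,l==i,z))
for d in env.regions_of('lifter_grip',p)[:2]+env.regions_of('mat',p)[:1]: print(d['confidence'],rect(p,d['mask'],.004))
E
```

```text
lifter_grip [([0.493, -0.2854, 0.0666], 0.81)]
blade_center [([0.5145, -0.2369, 0.0064], 0.76)]
mat []
jar_mid [([0.3377, -0.3494, 0.0466], 0.94)]
t 3.9 tcp [ 0.5005 -0.1859  0.2996] yawy -3.38 z [ 0.  0. -1.] F [0.7 0.2 0.4] gap 0.0854
row [-4.1, -0.2, -0.4] [0.0, -0.0, 0.06]
dark [300, 130, 117, 91, 2689] (array([ 534.5, -176.4]), array([ 86. , 127.1]), 75.91)
dark [0, 321, 640, 159, 41226] (array([ 473.9, -496.1]), array([275.2, 978.9]), 86.54)
0.95 (array([ 505.8, -257.6]), array([249.2,  72.5]), 74.88)
0.77 (array([ 515.2, -254.8]), array([251.2, 131.2]), 76.1)
```

View pics/w2.png

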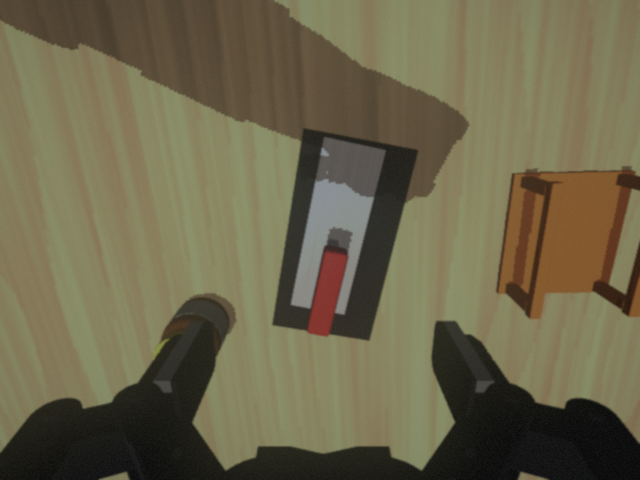

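```bash
python3 - <<'E'
from h import *
p=look('w2b',[])
hsv=cv2.cvtColor(p['pixels'],cv2.COLOR_RGB2HSV)
m=cv2.inRange(hsv,(0,140,30),(8,255,255))|cv2.inRange(hsv,(172,140,30),(180,255,255))
n,l,st,c=cv2.connectedComponentsWithStats(m)
for i in range(1,n):
    if st[i,4]>200: print('red',st[i].tolist(),rect(p,l==i,.076))
q=ray(p,[(322,138),(385,149),(290,305),(346,315)],.007)*1000
print(q.round(1).tolist()); 
f=(q[0]+q[1])/2; b=(q[2]+q[3])/2; print(f,b,np.degrees(np.arctan2(*(f-b)[::-1])))
p['T'][:3,3]+=np.array([.5262,.2554,.2995])-env.get_state()['tcp_pos']
print('bars',(ray(p,[(235,308),(325,308),(222,190),(322,187)],.032)*1000).round(1).tolist())
im=cv2.imread('pics/w1.png')[170:330,190:360]; cv2.imwrite('pics/w1c.png',cv2.resize(im,None,fx=4,fy=3.7,interpolation=cv2.INTER_CUBIC))
E
```

```text
red [307, 252, 39, 84, 1886] (array([ 497.2, -286.2]), array([97.5, 25.3]), 74.57)
[[502.5, -129.6], [571.3, -145.4], [449.5, -331.6], [520.0, -350.2]]
[ 536.92773903 -137.51614279] [ 484.7612763  -340.90357278] 75.61441860777282
bars [[412.2, 123.4], [520.2, 117.0], [417.5, 266.3], [525.4, 263.1]]
```

View pics/w1c.png

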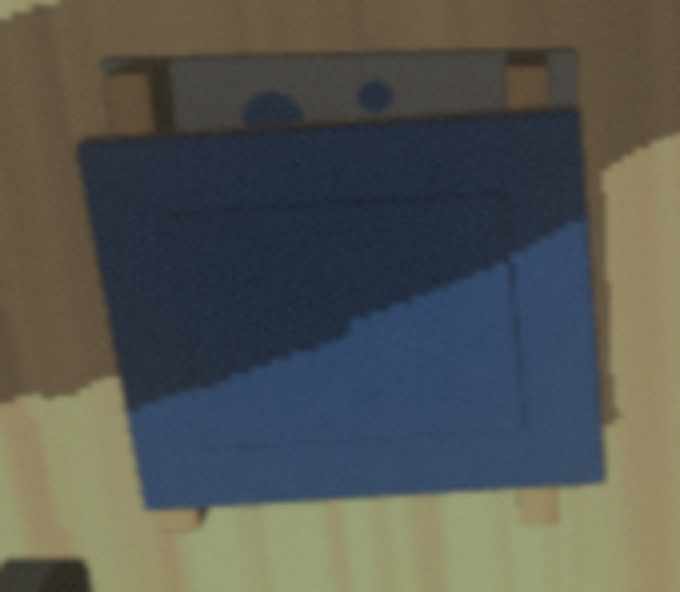

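The crop shows both bars, at about (235,311)→(222,190) and (325,311)→(322,187) in full-picture pixels. That puts the tray yaw near −2°, with the panel at about +0.65° on it. The w2 picture shows the lifter handle at (328,290) with its yaw near 75°.

```bash
python3 - <<'E'
from h import *
rel([0.4999,-0.2768,0.12],-15)
E
```

```text
t 4.05 tcp [ 0.5004 -0.1865  0.2996] yawy -3.43 z [ 0.  0. -1.] F [ 0.5 -0.   0.1] gap 0.0856
row [-90.1, 4.8, 179.6] [0.0, -0.0, 1.16]
```

Emit:
move_arm(
  targets=[
    [[-90,5,100],[0,0,1.16],-1],
    [[-90,5,180],[0,0,1.16],-1],
    [[-90,5,180],[0,0,1.16],-1],
    [[-90,5,180],[0,0,1.16],-1],
    [[-90,5,180],[0,0,1.16],-1],
  ],
)

```text
clock: 4.68
tcp_pos: [0.4995, -0.2772, 0.1193]
orientation: [-0.001, 0.794, 0.608, -0.0]
wrist_force: [0.7, -0.4, 0.8]
finger_gap: 0.0857
grip_force: 0.0
```

```bash
python3 - <<'E'
from h import *
p=look('w3',['lifter_grip','blade_center'])
rel([0.4999,-0.2768,0.043],-15)
hsv=cv2.cvtColor(p['pixels'],cv2.COLOR_RGB2HSV)
m=cv2.inRange(hsv,(0,140,30),(8,255,255))|cv2.inRange(hsv,(172,140,30),(180,255,255))
n,l,st,c=cv2.connectedComponentsWithStats(m)
for i in range(1,n):
    if st[i,4]>200: print('red',st[i].tolist(),rect(p,l==i,.076))
E
```

```text
lifter_grip [([0.4951, -0.2826, 0.0667], 0.56)]
blade_center [([0.5134, -0.2361, 0.0044], 0.91)]
t 4.83 tcp [ 0.5013 -0.2779  0.1221] yawy -15.07 z [ 0.003 -0.002 -1.   ] F [-0.4 -0.5  0.1] gap 0.0856
row [0.8, -1.9, 79.1] [0.02, 0.01, -0.01]
red [301, 206, 48, 166, 7243] (array([ 498.1, -286.2]), array([98. , 24.9]), 74.21)
```

View pics/w3.png

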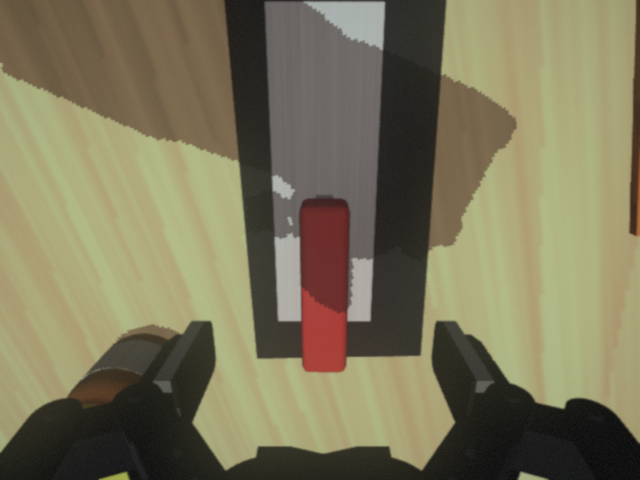

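The handle at (325,285) is centred between the fingers and parallel to the picture columns, so I can descend and grip.

Emit:
move_arm(
  targets=[
    [[0,0,50],[0,0,0],-1],
    [[0,0,77],[0,0,0],-1],
    [[0,0,77],[0,0,0],-1],
    [[0,0,77],[0,0,0],1],
    [[0,0,77],[0,0,0],1],
  ],
  squeeze=110,
)

```text
clock: 5.45
tcp_pos: [0.5012, -0.2785, 0.0446]
orientation: [0.002, 0.794, 0.608, 0.001]
wrist_force: [0.4, 0.1, 0.2]
finger_gap: 0.0518
grip_force: 0.0
```

Emit:
move_arm(
  targets=[
    [[0,0,0],[0,0,0],1],
    [[0,0,0],[0,0,0],1],
    [[0,0,0],[0,0,0],1],
    [[0,0,0],[0,0,0],1],
  ],
)

```text
clock: 5.95
tcp_pos: [0.5003, -0.2781, 0.0436]
orientation: [0.001, 0.794, 0.608, 0.0]
wrist_force: [-0.6, 0.8, 4.9]
finger_gap: 0.0244
grip_force: 109.0
```

```bash
python3 - <<'E'
from h import *
rel([0.474,-0.055,0.145],0.65)
E
```

```text
t 5.95 tcp [ 0.5003 -0.2781  0.0436] yawy -15.13 z [ 0.002 -0.001 -1.   ] F [-0.6  0.8  4.9] gap 0.0244
row [208.5, -83.4, -101.6] [0.01, 0.0, -1.58]
```

Emit:
move_arm(
  targets=[
    [[0,0,-15],[0,0,0],1],
    [[0,0,-45],[0,0,0],1],
    [[0,0,-80],[0,0,0],1],
    [[0,0,-100],[0,0,0],1],
    [[0,0,-100],[0,0,0],1],
  ],
)

```text
clock: 6.58
tcp_pos: [0.5007, -0.2785, 0.1446]
orientation: [0.002, 0.794, 0.608, 0.001]
wrist_force: [-0.4, -0.7, -3.1]
finger_gap: 0.0244
grip_force: 108.4
```

Emit:
move_arm(
  targets=[
    [[50,-20,0],[0,0,-0.4],1],
    [[100,-40,0],[0,0,-0.8],1],
    [[150,-60,0],[0,0,-1.2],1],
    [[190,-76,0],[0,0,-1.5],1],
    [[208,-83,0],[0,0,-1.58],1],
  ],
)

```text
clock: 7.2
tcp_pos: [0.4722, -0.053, 0.1413]
orientation: [-0.001, 0.702, 0.712, -0.001]
wrist_force: [-0.1, 0.0, -2.4]
finger_gap: 0.0243
grip_force: 108.5
```

Emit:
move_arm(
  targets=[
    [[0,0,0],[0,0,0],1],
    [[0,0,0],[0,0,0],1],
  ],
)

```text
clock: 7.45
tcp_pos: [0.4742, -0.0561, 0.1421]
orientation: [0.0, 0.703, 0.711, -0.0]
wrist_force: [0.3, -0.7, -2.0]
finger_gap: 0.0248
grip_force: 108.5
```

```bash
python3 - <<'E'
from h import *
p=look('w4',['lifter_grip','blade_center'])
rel([0.474,-0.055,0.055],0.65)
T=np.eye(4)
for c in ['side','scene']:
    q=env.read_camera(c); save(q,c+'4')
    for t in ['lifter_grip','blade_center','panel_center','tray']: print(c,t,[(np.round(d['centre'],4).tolist(),round(d['confidence'],2)) for d in env.landmark_of(t,q)])
E
```

```text
lifter_grip [([0.4721, -0.0624, 0.1645], 0.77), ([0.478, -0.0137, 0.1035], 0.26)]
blade_center [([0.4771, -0.0127, 0.1023], 0.83)]
t 7.6 tcp [ 0.4741 -0.0563  0.1422] yawy 0.56 z [-0. -0. -1.] F [-0.3 -0.7 -1.7] gap 0.0246
row [1.4, -0.1, 87.2] [-0.0, 0.0, -0.01]
side lifter_grip [([0.4792, -0.0649, 0.1642], 0.8)]
side blade_center [([0.4734, -0.0172, 0.1056], 0.61)]
side panel_center [([0.4741, 0.1925, 0.0383], 0.77)]
side tray [([0.4654, 0.1866, 0.0007], 0.65)]
scene lifter_grip [([0.4711, -0.0652, 0.1615], 0.87)]
scene blade_center [([0.4741, -0.0154, 0.1025], 0.6)]
scene panel_center [([0.4705, 0.1899, 0.0399], 0.7)]
scene tray [([0.4702, 0.193, -0.0002], 0.77)]
```

View pics/w4.png

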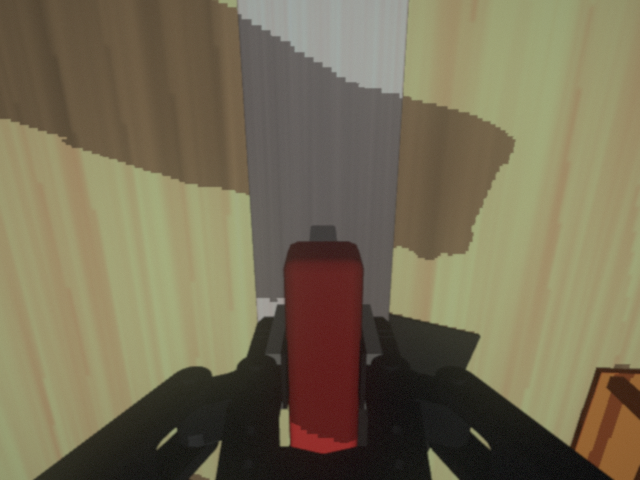

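The held lifter is centred in the picture: blade edges at 238/408 in the top row and 257/390 at row 300, symmetric about cx. I'll check the blade's pitch from its 70 mm width.

```bash
python3 - <<'E'
from h import *
from scipy.optimize import brentq
p=look('w4b',[]); g=cv2.cvtColor(p['pixels'],cv2.COLOR_RGB2HSV)[:,:,1].astype(float)
pts=[]
for v in (3,60,120,180,215):
    r=g[v-2:v+3].mean(0); d=np.gradient(cv2.GaussianBlur(r[None],(5,1),0)[0]); 
    a=225+np.argmin(d[225:270]); b=375+np.argmax(d[375:425])
    w=lambda z: np.linalg.norm(np.diff(ray(p,[(a,v),(b,v)],z),axis=0))-.070
    z=brentq(w,.05,.15); print(v,a,b,round(z*1000,1),ray(p,[((a+b)/2,v)],z).round(4).tolist())
rel([0.474,-0.055,0.055],0.65)
E
```

```text
3 237 408 104.7 [[0.4723, 0.0708]]
60 240 404 104.9 [[0.4723, 0.0496]]
120 244 401 105.6 [[0.4728, 0.0253]]
180 248 397 105.2 [[0.4731, -0.0015]]
215 251 395 104.5 [[0.4735, -0.0187]]
t 8.15 tcp [ 0.4738 -0.0552  0.1424] yawy 0.67 z [ 0.  0. -1.] F [-0.8  0.9 -1.7] gap 0.0244
row [0.2, 0.2, 87.4] [0.0, -0.0, 0.0]
```

Emit:
move_arm(
  targets=[
    [[0,0,45],[0,0,0],1],
    [[0,0,80],[0,0,0],1],
    [[0,0,88],[0,0,0],1],
    [[0,0,88],[0,0,0],1],
    [[0,0,88],[0,0,0],1],
  ],
)

```text
clock: 8.78
tcp_pos: [0.4752, -0.0555, 0.0558]
orientation: [0.001, 0.703, 0.711, 0.001]
wrist_force: [0.4, -0.4, -2.1]
finger_gap: 0.0247
grip_force: 108.4
```

Emit:
move_arm(
  targets=[
    [[25,0,0],[0,0,0],1],
    [[50,0,0],[0,0,0],1],
    [[75,0,0],[0,0,0],1],
    [[75,0,0],[0,0,0],1],
  ],
)

```text
clock: 9.28
tcp_pos: [0.4739, 0.0209, 0.0557]
orientation: [0.001, 0.702, 0.712, 0.001]
wrist_force: [0.3, -0.6, -2.0]
finger_gap: 0.025
grip_force: 108.5
```

```bash
python3 - <<'E'
from h import *
p=look('w5',['panel_center'])
rel([0.473,0.0905,0.0545],0.7)
hsv=cv2.cvtColor(p['pixels'],cv2.COLOR_RGB2HSV)
b=cv2.inRange(hsv,(100,90,20),(125,255,255)); n,l,st,c=cv2.connectedComponentsWithStats(b)
for i in range(1,n):
    if st[i,4]>300: print('blue',st[i].tolist(),rect(p,l==i,.042))
E
```

```text
panel_center []
t 9.38 tcp [0.4739 0.0196 0.0554] yawy 0.71 z [ 0.002 -0.001 -1.   ] F [-0.2  0.1 -1.6] gap 0.025
row [70.9, -0.0, 0.9] [0.01, 0.0, 0.0]
blue [136, 0, 377, 44, 15983] (array([472.8, 135.4]), array([133.6,  13.6]), 0.83)
```

View pics/w5.png

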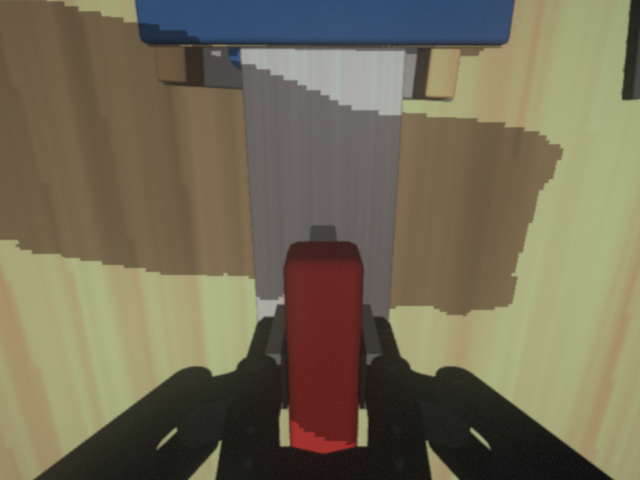

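The blade at (243–403) lies inside the channel between the bars (inner edges about 205 and 430). The panel's near edge is at row 43, which puts it at y ≈ 0.129.

Emit:
move_arm(
  targets=[
    [[25,0,0],[0,0,0],1],
    [[45,0,0],[0,0,0],1],
    [[58,0,0],[0,0,0],1],
    [[64,0,0],[0,0,0],1],
    [[64,0,0],[0,0,0],1],
  ],
)

```text
clock: 10.0
tcp_pos: [0.4724, 0.0836, 0.0545]
orientation: [0.0, 0.703, 0.711, -0.0]
wrist_force: [-0.0, -0.4, -2.0]
finger_gap: 0.0245
grip_force: 108.5
```

```bash
python3 - <<'E'
from h import *
p=look('w6',['panel_center','lifter_grip'])
rel([0.473,0.0905,0.0545],0.7)
hsv=cv2.cvtColor(p['pixels'],cv2.COLOR_RGB2HSV)
b=cv2.inRange(hsv,(100,90,20),(125,255,255)); n,l,st,c=cv2.connectedComponentsWithStats(b)
for i in range(1,n):
    if st[i,4]>300: print('blue',st[i].tolist(),rect(p,l==i,.042))
print(ray(p,[(323,242)],.064+.0554-.0436+.012)) # handle top front edge
E
```

```text
panel_center [([0.4691, 0.1903, 0.035], 0.62)]
lifter_grip [([0.4688, 0.0759, 0.077], 0.93)]
t 10.15 tcp [0.4723 0.0833 0.0544] yawy 0.64 z [ 0. -0. -1.] F [ 1.5 -0.6 -1.5] gap 0.0246
row [7.2, 0.8, -0.1] [0.0, 0.0, -0.01]
blue [136, 0, 380, 210, 73200] (array([472.4, 167.1]), array([133.8,  75.3]), 0.66)
[[0.47197752 0.13049011]]
```

View pics/w6.png

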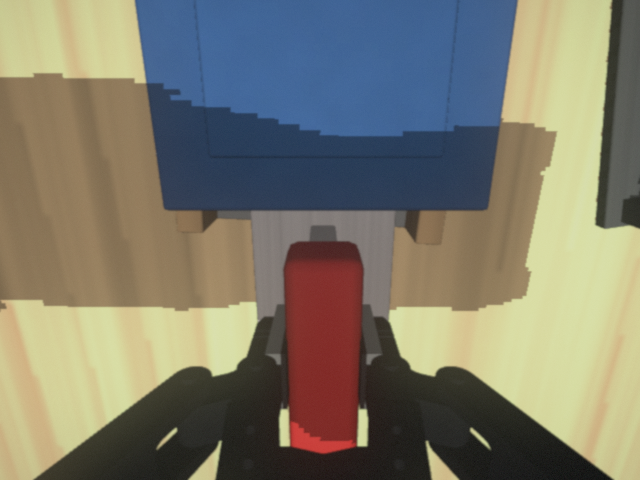

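The panel edge is at row 210 and the post base at row 226, so the gap is about 13 mm. I'll advance 9 mm more and then lift gently.

Emit:
move_arm(
  targets=[
    [[5,0,0],[0,0,0],1],
    [[9,0,0],[0,0,0],1],
    [[9,0,0],[0,0,0],1],
    [[9,0,-5],[0,0,0],1],
    [[9,0,-10],[0,0,0],1],
  ],
  squeeze=120,
)

```text
clock: 10.78
tcp_pos: [0.4721, 0.0928, 0.0648]
orientation: [0.0, 0.703, 0.711, 0.0]
wrist_force: [0.3, 0.2, -1.9]
finger_gap: 0.0244
grip_force: 117.8
```

Emit:
move_arm(
  targets=[
    [[0,0,-3],[0,0,0],1],
    [[0,0,-6],[0,0,0],1],
    [[0,0,-9],[0,0,0],1],
    [[0,0,-13],[0,0,0],1],
    [[0,0,-20],[0,0,0],1],
  ],
)

```text
clock: 11.4
tcp_pos: [0.4718, 0.0928, 0.0845]
orientation: [-0.0, 0.703, 0.711, -0.0]
wrist_force: [-0.0, -0.3, -3.2]
finger_gap: 0.0248
grip_force: 117.9
```

Emit:
move_arm(
  targets=[
    [[0,0,-10],[0,0,0],1],
    [[0,0,-25],[0,0,0],1],
    [[0,0,-45],[0,0,0],1],
    [[0,0,-60],[0,0,0],1],
    [[0,0,-70],[0,0,0],1],
  ],
)

```text
clock: 12.02
tcp_pos: [0.4726, 0.0928, 0.1558]
orientation: [0.0, 0.703, 0.711, 0.001]
wrist_force: [0.3, 1.0, -3.0]
finger_gap: 0.0246
grip_force: 117.9
```

Emit:
move_arm(
  targets=[
    [[0,0,0],[0,0,0],1],
    [[0,0,0],[0,0,0],1],
  ],
)

```text
clock: 12.28
tcp_pos: [0.4717, 0.0928, 0.1539]
orientation: [-0.0, 0.703, 0.711, -0.0]
wrist_force: [0.0, -0.3, -2.5]
finger_gap: 0.0245
grip_force: 118.2
```

```bash
python3 - <<'E'
from h import *
p=look('w7',['panel_center','lifter_grip'])
rel([0.687,0.0975,0.155],9.6)
hsv=cv2.cvtColor(p['pixels'],cv2.COLOR_RGB2HSV); s=env.get_state(); zt=s['tcp_pos'][2]-.0404+.003+.010
b=cv2.inRange(hsv,(100,90,20),(125,255,255)); n,l,st,c=cv2.connectedComponentsWithStats(b)
for i in range(1,n):
    if st[i,4]>3000: print('blue',st[i].tolist(),rect(p,l==i,zt))
E
```

```text
panel_center [([0.4676, 0.1865, 0.1194], 0.93)]
lifter_grip [([0.4699, 0.0841, 0.1784], 0.76)]
t 12.43 tcp [0.4716 0.0928 0.1537] yawy 0.67 z [-0.001  0.    -1.   ] F [-0.1 -0.7 -3.5] gap 0.0243
row [2.2, 215.5, -1.6] [-0.01, -0.0, -0.89]
blue [151, 0, 349, 221, 68908] (array([471.4, 173.5]), array([134.7,  87.9]), 0.64)
```

View pics/w7.png

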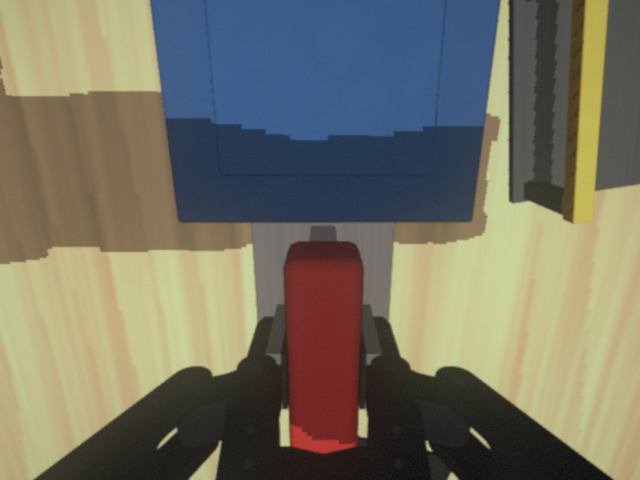

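The panel rides level on the blade, near edge at row 221 and parallel to the tool, with the rack rail visible at (585,110). I'll carry it over gently.

Emit:
move_arm(
  targets=[
    [[0,6,0],[0,0,0],1],
    [[0,20,0],[0,0,0],1],
    [[0,40,0],[0,0,0],1],
    [[0,60,0],[0,0,0],1],
    [[0,80,0],[0,0,0],1],
  ],
)

```text
clock: 13.05
tcp_pos: [0.5539, 0.0937, 0.1542]
orientation: [0.0, 0.703, 0.711, 0.0]
wrist_force: [0.4, 0.0, -3.9]
finger_gap: 0.0244
grip_force: 118.1
```

Emit:
move_arm(
  targets=[
    [[0,12,0],[0,0,0],1],
    [[0,18,0],[0,0,0],1],
    [[0,20,0],[0,0,0],1],
    [[0,20,0],[0,0,0],1],
  ],
)

```text
clock: 13.55
tcp_pos: [0.5717, 0.094, 0.1544]
orientation: [-0.0, 0.703, 0.711, -0.0]
wrist_force: [-0.5, -0.4, -3.6]
finger_gap: 0.0244
grip_force: 118.2
```

```bash
python3 - <<'E'
from h import *
p=look('w8',['rack'])
rel([0.6854,0.1031,0.156],9.6)
hsv=cv2.cvtColor(p['pixels'],cv2.COLOR_RGB2HSV)
y=cv2.inRange(hsv,(18,100,50),(34,255,255)); n,l,st,c=cv2.connectedComponentsWithStats(y)
for i in range(1,n):
    if st[i,4]>600: print('yellow',st[i].tolist(),rect(p,l==i,.07))
E
```

```text
rack []
t 13.65 tcp [0.5716 0.094  0.1545] yawy 0.68 z [-0.  0. -1.] F [ 0.   0.1 -3.9] gap 0.0245
row [7.7, 113.9, -1.5] [-0.0, -0.0, -0.89]
yellow [579, 0, 47, 197, 6595] (array([724.7, 183.7]), array([ 19. , 104.6]), 9.42)
```

View pics/w8.png

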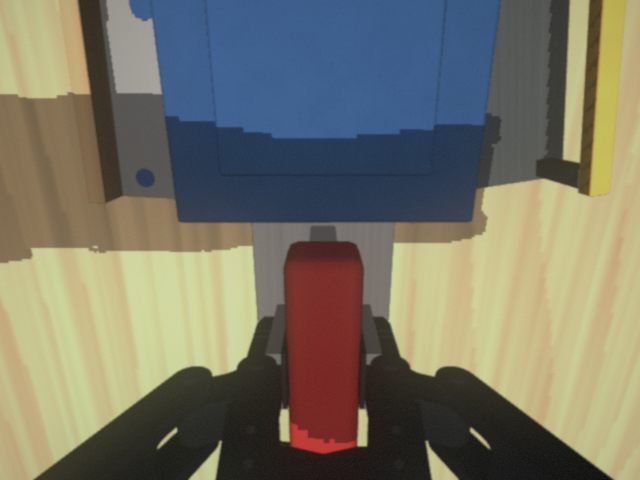

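The panel hasn't moved on the blade. The right-hand rail's top face runs from (602,195) to (615,0), with its inner side face dark.

```bash
python3 - <<'E'
from h import *
p=look('w8b',[])
hsv=cv2.cvtColor(p['pixels'],cv2.COLOR_RGB2HSV)
y=cv2.inRange(hsv,(22,100,110),(34,255,255)); n,l,st,c=cv2.connectedComponentsWithStats(y)
for i in range(1,n):
    if st[i,4]>600:
        print('yellow',st[i].tolist(),rect(p,l==i,.07)); R0=rect(p,l==i,.07)
        v,u=np.nonzero(l==i); q=ray(p,np.c_[u,v],.07)*1000
        a=np.radians(9.6); f=np.array([-np.sin(a),np.cos(a)]); x=np.array([np.cos(a),np.sin(a)])
        lo=(q@f).min(); mid=np.median(q@x); print('end f',lo,'mid x',mid); print('rack centre', f*(lo+75)+x*(mid-54))
E
```

```text
yellow [590, 0, 36, 197, 4179] (array([728.1, 183.7]), array([ 12. , 103.6]), 9.73)
end f 7.946664226565734 mid x 748.5682883837341
rack centre [671.00866858 197.61736518]
```

```bash
python3 - <<'E'
from h import *
rel([0.6861,0.1024,0.154],9.65)
E
```

```text
t 13.7 tcp [0.5716 0.094  0.1546] yawy 0.68 z [-0.  0. -1.] F [ 0.6  0.7 -3.6] gap 0.0244
row [7.0, 114.6, 0.6] [-0.0, -0.0, -0.9]
```

Emit:
move_arm(
  targets=[
    [[0.5,6,0],[0,0,-0.05],1],
    [[1,20,0],[0,0,-0.15],1],
    [[3,40,0],[0,0,-0.3],1],
    [[4,60,0],[0,0,-0.47],1],
    [[5,80,0],[0,0,-0.63],1],
  ],
)

```text
clock: 14.32
tcp_pos: [0.653, 0.1, 0.1544]
orientation: [0.0, 0.662, 0.749, 0.0]
wrist_force: [0.3, 0.8, -4.0]
finger_gap: 0.0247
grip_force: 118.2
```

```bash
python3 - <<'E'
from h import *
rel([0.6861,0.1024,0.154],9.65)
E
```

```text
t 14.32 tcp [0.653  0.1    0.1544] yawy 7.05 z [ 0.  0. -1.] F [ 0.3  0.8 -4. ] gap 0.0247
row [-1.7, 33.2, 0.4] [0.0, -0.0, -0.26]
```

Emit:
move_arm(
  targets=[
    [[-1,16,0],[0,0,-0.13],1],
    [[-1.5,28,0],[0,0,-0.22],1],
    [[-1.7,33,0],[0,0,-0.26],1],
    [[-1.7,33,0],[0,0,-0.26],1],
  ],
)

```text
clock: 14.82
tcp_pos: [0.685, 0.1022, 0.1541]
orientation: [-0.0, 0.646, 0.764, -0.0]
wrist_force: [-0.3, 0.1, -3.2]
finger_gap: 0.0245
grip_force: 118.3
```

Emit:
move_arm(
  targets=[
    [[0,0,8],[0,0,0],1],
    [[0,0,20],[0,0,0],1],
    [[0,0,32],[0,0,0],1],
    [[0,0,38],[0,0,0],1],
    [[0,0,38],[0,0,0],1],
  ],
)

```text
clock: 15.45
tcp_pos: [0.6844, 0.1022, 0.1154]
orientation: [-0.001, 0.646, 0.764, -0.001]
wrist_force: [-0.0, 0.8, -3.8]
finger_gap: 0.0246
grip_force: 118.3
```

```bash
cat >> h.py <<'E'
def check(n,zp):
    """panel edge and rail ends in rack axes, from the wrist picture"""
    p=look(n,[]); hsv=cv2.cvtColor(p['pixels'],cv2.COLOR_RGB2HSV); a=np.radians(9.65); f=np.array([-np.sin(a),np.cos(a)]); x=np.array([np.cos(a),np.sin(a)])
    b=cv2.inRange(hsv,(100,90,20),(125,255,255)); _,l,st,c=cv2.connectedComponentsWithStats(b); k=1+np.argmax(st[1:,4])
    r=rect(p,l==k,zp); v,u=np.nonzero(l==k); q=ray(p,np.c_[u,v],zp)*1000; print('panel',st[k].tolist(),r,'near edge f',np.percentile(q@f,0.3).round(1),'x range',np.percentile(q@x,[.2,99.8]).round(1))
    y=cv2.inRange(hsv,(18,100,40),(34,255,255)); m,l,st,c=cv2.connectedComponentsWithStats(y)
    for i in range(1,m):
        if st[i,4]>120:
            v,u=np.nonzero(l==i); q=ray(p,np.c_[u,v],.07)*1000; print('rail',st[i].tolist(),'f',(q@f).min().round(1),(q@f).max().round(1),'x',np.percentile(q@x,[1,50,99]).round(1))
    return p
E
python3 - <<'E'
from h import *
rel([0.6861,0.1024,0.107],9.65)
s=env.get_state(); check('w9',s['tcp_pos'][2]-.0404+.013)
E
```

```text
t 15.45 tcp [0.6844 0.1022 0.1154] yawy 9.57 z [-0.002  0.    -1.   ] F [-0.   0.8 -3.8] gap 0.0246
row [-0.1, 1.8, 8.4] [-0.01, -0.0, -0.01]
panel [151, 0, 348, 221, 69731] (array([671.4, 181.9]), array([134.5,  87.8]), 9.53) near edge f 23.4 x range [625.8 759.1]
rail [50, 0, 12, 53, 283] f 95.2 115.2 x [572.1 576.  578.7]
rail [211, 223, 29, 18, 476] f 7.3 16.5 x [634.5 641.2 648.3]
rail [418, 222, 29, 19, 473] f 7.3 16.9 x [740.6 748.  754.6]
```

View pics/w9.png

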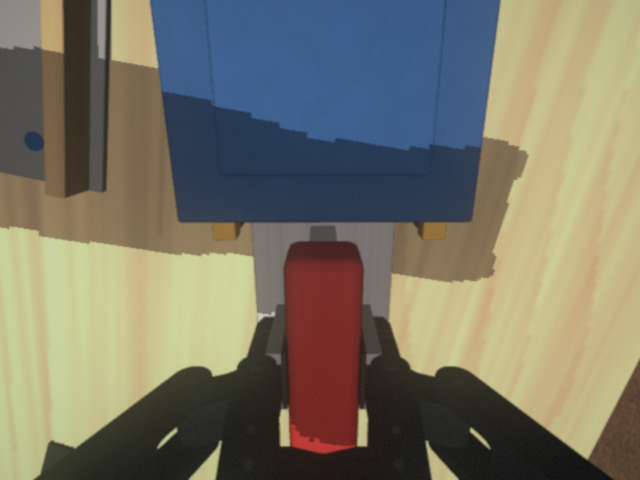

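Both rail ends, (224,231) and (433,231), stick out evenly below the panel edge. The panel needs about +2 mm sideways and 1 mm back, then I'll lower it gently.

Emit:
move_arm(
  targets=[
    [[-1,2,0],[0,0,-0.01],1],
    [[-1,2,0],[0,0,-0.01],1],
    [[-1,2,2],[0,0,-0.01],1],
    [[-1,2,4],[0,0,-0.01],1],
    [[-1,2,5],[0,0,-0.01],1],
  ],
)

```text
clock: 16.12
tcp_pos: [0.6869, 0.1016, 0.1111]
orientation: [-0.0, 0.645, 0.764, -0.0]
wrist_force: [0.7, -0.2, -4.1]
finger_gap: 0.0243
grip_force: 118.3
```

```bash
python3 - <<'E'
from h import *
rel([0.6861,0.1024,0.107],9.65)
s=env.get_state(); check('w10',s['tcp_pos'][2]-.0404+.013)
E
```

```text
t 16.12 tcp [0.6869 0.1016 0.1111] yawy 9.67 z [-0.  0. -1.] F [ 0.7 -0.2 -4.1] gap 0.0243
row [0.9, -0.7, 4.1] [-0.0, -0.0, 0.0]
panel [151, 0, 348, 221, 69751] (array([673.9, 181.3]), array([134.5,  87.7]), 9.65) near edge f 22.4 x range [628.1 761.5]
rail [36, 0, 15, 53, 273] f 93.4 112.9 x [571.2 576.6 579.5]
rail [204, 222, 30, 20, 514] f 7.1 17.1 x [634.6 641.3 648.5]
rail [415, 222, 30, 20, 504] f 7.2 17.2 x [740.6 748.  754.5]
```

Emit:
move_arm(
  targets=[
    [[0,0,1],[0,0,0],1],
    [[0,0,2],[0,0,0],1],
    [[0,0,3],[0,0,0],1],
    [[0,0,4],[0,0,0],1],
    [[0,0,5],[0,0,0],1],
  ],
)

```text
clock: 16.8
tcp_pos: [0.6872, 0.1016, 0.1064]
orientation: [0.0, 0.645, 0.764, 0.0]
wrist_force: [0.7, 0.4, -2.0]
finger_gap: 0.0243
grip_force: 118.3
```

Emit:
move_arm(
  targets=[
    [[0,0,2],[0,0,0],1],
    [[0,0,5],[0,0,0],1],
    [[0,0,9],[0,0,0],1],
    [[0,0,12],[0,0,0],1],
    [[0,0,12],[0,0,0],1],
  ],
)

```text
clock: 17.42
tcp_pos: [0.6868, 0.1016, 0.0939]
orientation: [-0.0, 0.645, 0.764, -0.0]
wrist_force: [0.1, -0.7, -2.7]
finger_gap: 0.0245
grip_force: 118.3
```

```bash
python3 - <<'E'
from h import *
rel([0.6861,0.1024,0.107],9.65)
check('w11',.08)
E
```

```text
t 17.43 tcp [0.6868 0.1016 0.0939] yawy 9.67 z [-0.001  0.    -1.   ] F [ 0.1 -0.7 -2.7] gap 0.0245
row [0.9, -0.6, -13.1] [-0.0, -0.0, 0.0]
panel [138, 0, 377, 230, 78086] (array([674.5, 179.7]), array([134. ,  84.7]), 9.64) near edge f 22.6 x range [628.6 761.5]
rail [16, 0, 10, 47, 231] f 93.2 108.8 x [574.9 577.9 580.2]
rail [193, 231, 33, 23, 685] f 7.0 17.7 x [634.6 641.5 649. ]
rail [423, 230, 34, 24, 681] f 7.1 18.3 x [740.5 747.9 754.6]
```

View pics/w11.png

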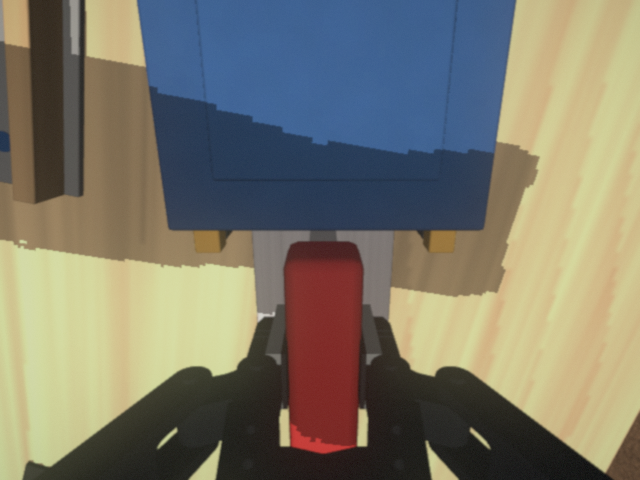

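The panel rests on both rails, centred (rail ends at 641.5 and 747.9, panel middle at 695, in mm across the rack), with the blade free below it. Now I'll draw the blade out.

Emit:
move_arm(
  targets=[
    [[-8,0,0],[0,0,0],1],
    [[-25,0,0],[0,0,0],1],
    [[-50,0,0],[0,0,0],1],
    [[-75,0,0],[0,0,0],1],
    [[-100,0,0],[0,0,0],1],
  ],
)

```text
clock: 18.1
tcp_pos: [0.7043, 0.0004, 0.0944]
orientation: [0.0, 0.645, 0.764, 0.0]
wrist_force: [-0.4, 0.5, -2.5]
finger_gap: 0.0244
grip_force: 118.3
```

Emit:
move_arm(
  targets=[
    [[-25,0,0],[0,0,0],1],
    [[-50,0,0],[0,0,0],1],
    [[-70,0,0],[0,0,0],1],
    [[-70,0,-30],[0,0,0],1],
    [[-70,0,-70],[0,0,0],1],
  ],
)

```text
clock: 18.73
tcp_pos: [0.7148, -0.0669, 0.1634]
orientation: [-0.002, 0.645, 0.764, -0.001]
wrist_force: [0.2, -0.8, -1.9]
finger_gap: 0.0244
grip_force: 118.4
```

```bash
python3 - <<'E'
from h import *
# lifter: handle centre 8.6 mm behind TCP; blade centre 41.4 ahead -> on mat middle, yaw 76
a=np.radians(76); m=np.array([.5152,-.2548])-.0414*np.array([np.cos(a),np.sin(a)]); print(m)
rel([m[0],m[1],0.16],-14)
E
```

```text
[ 0.50518443 -0.29497024]
t 18.73 tcp [ 0.7148 -0.0669  0.1634] yawy 9.64 z [-0.003  0.001 -1.   ] F [ 0.2 -0.8 -1.9] gap 0.0244
row [-189.8, -244.8, 3.9] [-0.02, -0.0, 2.36]
```

Emit:
move_arm(
  targets=[
    [[-30,-41,0],[0,0,0.4],1],
    [[-66,-90,0],[0,0,0.9],1],
    [[-103,-140,0],[0,0,1.4],1],
    [[-139,-189,0],[0,0,1.9],1],
    [[-165,-224,0],[0,0,2.2],1],
  ],
)

```text
clock: 19.35
tcp_pos: [0.5207, -0.2683, 0.1647]
orientation: [0.0, 0.78, 0.626, -0.0]
wrist_force: [-0.0, 0.2, -1.9]
finger_gap: 0.0248
grip_force: 118.9
```

```bash
python3 - <<'E'
from h import *
rel([.5088,-.2804,0.075],-14)
E
```

```text
t 19.35 tcp [ 0.5207 -0.2683  0.1647] yawy -12.5 z [ 0. -0. -1.] F [-0.   0.2 -1.9] gap 0.0248
row [-14.4, -9.1, 89.7] [0.0, 0.0, 0.15]
```

Emit:
move_arm(
  targets=[
    [[-14,-9,0],[0,0,0.15],1],
    [[-14,-9,30],[0,0,0.15],1],
    [[-14,-9,70],[0,0,0.15],1],
    [[-14,-9,100],[0,0,0.15],1],
    [[-14,-9,108],[0,0,0.15],1],
  ],
)

```text
clock: 19.98
tcp_pos: [0.51, -0.2767, 0.0543]
orientation: [-0.002, 0.787, 0.617, -0.0]
wrist_force: [-0.8, -0.0, -2.3]
finger_gap: 0.0242
grip_force: 118.7
```

Emit:
move_arm(
  targets=[
    [[0,0,0],[0,0,0],1],
    [[0,0,0],[0,0,0],1],
  ],
)

```text
clock: 20.23
tcp_pos: [0.5121, -0.2787, 0.0579]
orientation: [0.001, 0.787, 0.617, 0.0]
wrist_force: [-1.0, -0.6, -2.0]
finger_gap: 0.0244
grip_force: 118.7
```

```bash
python3 - <<'E'
from h import *
p=look('w12',['lifter_grip','blade_center'])
for d in env.regions_of('mat',p)[:1]: print(d['confidence'],rect(p,d['mask'],.004))
rel([.5088,-.2804,0.0442],-14)
E
```

```text
lifter_grip [([0.5066, -0.2861, 0.0809], 0.98)]
blade_center [([0.5261, -0.2384, 0.0176], 0.94)]
0.61 (array([ 513.4, -263.4]), array([232., 130.]), 76.0)
t 20.43 tcp [ 0.5115 -0.2785  0.0574] yawy -13.82 z [ 0.002 -0.001 -1.   ] F [ 0.1 -0.1 -1.9] gap 0.0247
row [-2.5, -2.2, 13.2] [0.01, 0.0, 0.02]
```

Emit:
move_arm(
  targets=[
    [[-2,-2,4],[0,0,0],1],
    [[-2,-2,8],[0,0,0],1],
    [[-2,-2,11],[0,0,0],1],
    [[-2,-2,12.5],[0,0,0],1],
    [[-2,-2,13],[0,0,0],1],
  ],
)

```text
clock: 21.05
tcp_pos: [0.5081, -0.2794, 0.0438]
orientation: [-0.0, 0.787, 0.617, -0.0]
wrist_force: [-4.1, 1.9, 5.3]
finger_gap: 0.0245
grip_force: 119.6
```

Emit:
move_arm(
  targets=[
    [[0,0,0],[0,0,0],1],
    [[0,0,0],[0,0,0],1],
  ],
)

```text
clock: 21.3
tcp_pos: [0.5081, -0.2793, 0.0438]
orientation: [-0.0, 0.787, 0.617, -0.0]
wrist_force: [-3.8, 1.9, 5.5]
finger_gap: 0.0246
grip_force: 119.7
```

The lifter is in contact with the mat. I'll release it and retreat.

Emit:
move_arm(
  targets=[
    [[0,0,0],[0,0,0],-1],
    [[0,0,0],[0,0,0],-1],
    [[0,0,0],[0,0,0],-1],
    [[0,0,0],[0,0,0],-1],
    [[0,0,0],[0,0,0],-1],
  ],
  squeeze=20,
)

```text
clock: 21.92
tcp_pos: [0.5085, -0.2795, 0.0433]
orientation: [0.0, 0.787, 0.617, 0.0]
wrist_force: [0.2, -1.1, -0.5]
finger_gap: 0.0854
grip_force: 0.0
```

Emit:
move_arm(
  targets=[
    [[0,0,0],[0,0,0],-1],
    [[0,0,0],[0,0,0],-1],
    [[0,0,-40],[0,0,0],-1],
    [[0,0,-90],[0,0,0],-1],
    [[0,0,-150],[0,0,0],-1],
  ],
)

```text
clock: 22.55
tcp_pos: [0.5077, -0.279, 0.194]
orientation: [-0.001, 0.787, 0.617, -0.0]
wrist_force: [0.4, -1.0, -0.9]
finger_gap: 0.0853
grip_force: 0.0
```

Emit:
move_arm(
  targets=[
    [[0,0,-80],[0,0,0],-1],
    [[40,0,-120],[0,0,0],-1],
    [[80,0,-120],[0,0,0],-1],
    [[80,0,-120],[0,0,0],-1],
  ],
)

```text
clock: 23.05
tcp_pos: [0.5284, -0.1997, 0.3151]
orientation: [0.001, 0.786, 0.618, 0.001]
wrist_force: [-0.2, -0.7, 0.8]
finger_gap: 0.0856
grip_force: 0.0
```

```bash
python3 - <<'E'
from h import *
rel([.5,-.2,.3],-14)
p=look('w13',['lifter_grip','blade_center'])
for d in env.regions_of('mat',p)[:1]: print(d['confidence'],rect(p,d['mask'],.004))
for c in ['scene','side']:
    q=env.read_camera(c); save(q,c+'9')
    for t in ['lifter_grip','blade_center','panel_center','rack','paint_can_mid','jar_mid','brush_mid']: print(c,t,[(np.round(d['centre'],3).tolist(),round(d['confidence'],2)) for d in env.landmark_of(t,q)])
E
```

```text
t 23.05 tcp [ 0.5284 -0.1997  0.3151] yawy -13.62 z [ 0.003 -0.001 -1.   ] F [-0.2 -0.7  0.8] gap 0.0856
row [-7.0, -27.6, 15.0] [0.02, 0.0, 0.04]
lifter_grip [([0.5041, -0.2851, 0.0681], 0.82)]
blade_center [([0.5217, -0.237, 0.004], 0.84)]
0.68 (array([ 515.4, -254.8]), array([251. , 132.2]), 76.0)
scene lifter_grip [([0.504, -0.287, 0.064], 0.94)]
scene blade_center [([0.521, -0.239, 0.003], 0.69)]
scene panel_center [([0.67, 0.197, 0.076], 0.58)]
scene rack [([0.782, -0.257, 0.002], 0.9), ([0.431, 0.577, -0.001], 0.72), ([0.669, 0.2, -0.0], 0.63)]
scene paint_can_mid [([0.596, 0.417, 0.06], 0.86)]
scene jar_mid [([0.466, 0.189, 0.001], 0.62), ([0.34, -0.346, 0.048], 0.58)]
scene brush_mid [([0.368, 0.37, 0.014], 0.8)]
side lifter_grip [([0.51, -0.292, 0.068], 0.78)]
side blade_center [([0.516, -0.241, 0.008], 0.88)]
side panel_center [([0.677, 0.198, 0.074], 0.89)]
side rack [([0.673, 0.193, 0.001], 0.91), ([0.782, -0.263, -0.001], 0.9), ([0.426, 0.581, -0.002], 0.69)]
side paint_can_mid [([0.599, 0.416, 0.061], 0.67)]
side jar_mid [([0.335, -0.344, 0.042], 0.77)]
side brush_mid [([0.366, 0.372, 0.009], 0.61), ([0.598, 0.415, 0.062], 0.54)]
```

```bash
python3 -c "
from workcell import env
print(env.hand_in())"
```

```text
the job is handed in; nothing more can be done
None
```

I handed the job in at about 23 s, result not reported: the drawer front lies painted face up on the yellow rack, square and centred to within about 1 mm by the wrist camera; the lifter is back on its mat, its handle about 32 mm and its blade centre about 19 mm from the middle; and the can, jar and brush have not moved; I viewed 13 pictures, over the limit of 10.

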